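# Stand the leaning round flask upright in its cork ring

### The arm

A 6-joint arm with a two-finger parallel gripper is mounted at the origin on the work surface. World frame = base frame: x ahead of the robot, y to its left, z up, the work surface at z = 0. Lengths are in m, angles in degrees, forces in N, time in s.
With the tool pointing down it reaches from about 0.375 to 0.9 m from the base axis. Payload 3.1 kg.
Tool frame: the origin (TCP) lies midway between the tips of the shut fingers; the grasp point (between the pads) lies 19 mm behind it; z points along the fingers, y is the direction in which the jaws open and shut (so a half turn about z gives the same grasp; the last joint's range is limited). The gripper opens to 87 mm and grips with 3 to 60 N. Pads are 19 mm wide; open, the fingers measure 117 mm over their backs; the gripper's body (75 mm by 190 mm) begins 51 mm behind the grasp point.
Start: joints at [56.866, 30.224, 82.088, -0, 67.689, -10.227], TCP at [0.243, 0.576, 0.223] pointing down, gripper open.
Joint ranges: [-176.69, 176.69], [-43.24, 126.21], [12.49, 139.97], [-82, 262], [0, 151.66], [-163.58, 163.58]. Speed limits (degrees/s): [159.86, 159.86, 180, 180, 180, 180].

### API

Orientations are given as a 3x3 rotation matrix whose columns are the frame's x, y, z axes.
In Python, from rig import bot, capture, get_calibration gives the robot as it stands.
- The arm moves only by the tool play_rows, never from a script. Its arguments are lists of equal length, an entry for each row: "fingers": the closure in counts, from 0 (fully open) to 255 (shut); "linear": the shift along the tool's x, y, z in mm, a list of three; "rot": the turn, a rotation vector about the tool's x, y, z in degrees, a list of three. A call has 1 to 20 rows; each row is the pose to reach, as a shift and turn from the pose commanded when the call began, along the tool's axes at that moment; what a row does not reach only later rows make up. A row lasts 1/10 s, in which the tool goes at most 50 mm and 8.59 degrees, less where a joint would pass 70% of its speed; a pose out of reach is approached as far as the arm can. A call with a gripper value outside its range is refused whole. The fingers move at their own pace and stop on an object; the grip force is fixed at half the most. Time passes only in rows, so rows that repeat a pose let the fingers close. It gives the time, the measured TCP pose, the force and the opening at its end, in the units of the state.
- bot.read_state(): the state, without advancing time (a new reading comes with each control period).
- capture(name): name is "side" or "top"; returns the picture (384x512x3 uint8, red, green, blue); there is no depth.
- get_calibration(name): a dict with "vfov" (degrees; the focal length in pixels is half the picture's height over the tangent of half this angle, whatever the lens; pixels are square), "cx", "cy" (the principal point, pixels), "camera_from_world" (4x4, takes a point from world to camera coordinates). Camera axes: x right, y down, z forward; pixel columns grow to the right and rows downward; lengths in m; the calibration is good to about 2 mm. A picture is of the moment at which its call begins. get_calibration takes no time and is no camera call.
- bot.hand_in(): hands the job in, once; it reports no verdict.
The state is a dict: "time_s": time; "joint_positions": joint angles; "qvel": joint speeds; "tau": joint torques, N m; "position": TCP position; "tcp_rot": TCP orientation; "force": force on the tool from outside, world axes, zero at the start; "moment": the same for the moment, N m; "opening": opening from 0.0 (shut) to 1.0 (fully open).
Only numpy, scipy, OpenCV 4.12 (cv2) and the standard library are available. Lean on these libraries where they do the work, as an engineer would, in place of code of your own. Each camera call takes 0.05 s, during which the arm holds its last target.

### The job

The round-bottomed flask has been left leaning in the open glass jar. Take it out by its neck and set it in the empty cork ring that fits it: lower it gently right down onto the ring's seat before you let go, so that it then stands there by itself, centred, upright and level. Leave the jar standing where it is and disturb nothing else on the bench.

Things in the scene. Friction and masses are not known exactly. Their poses are not given: they have to be found in the camera images.
- flask_bulb (a point): Centre of the ball-shaped bulb of the round-bottomed flask to be moved. Amber glass, 155 mm tall, bulb 85 mm across, plain straight neck 30 mm in diameter, open at the top; about 115 g (70 to 140 %). The z axis runs along the neck towards the mouth; x and y mean nothing, the flask is round. The bulb's lowest point is 42.5 mm from here along -z, the mouth 112.5 mm along +z.
- flask_neck (a point): Point on the axis of the same flask's neck where it is best held, 86 mm from the bulb's centre along +z; same axes as flask_bulb. The plain neck (30 mm in diameter) runs from about 45 to 112 mm from the bulb's centre. At the start the jar's rim touches it about 59 mm from the bulb's centre.
- flask: The same flask; origin at the lowest point of its bulb, z along the neck. At the start its bulb is on the jar's floor, its neck rests on the jar's rim and leans about 38 degrees (0.66 rad) from vertical, towards the robot or up to 75 degrees to either side of that. Cork grips the bulb: in the ring the flask keeps whatever tilt it is let go with.
- jar_center (a point): The open straight-sided clear glass jar that the flask leans in: 98 mm outside diameter, 92 mm inside, 84 mm tall, floor 4 mm thick, about 360 g, loose. The point is on its axis, 42 mm above the bench; z up; +x points to the side to which the flask leans.
- ring: The cork flask ring that fits: plain ring lying on the bench, 110 mm outside diameter, 32 mm high, with a 48 mm hole whose upper edge is bevelled at 45 degrees (72 mm wide at the top). Loose, about 70 g. Origin at the centre of its underside, z up. It is the only empty ring of this size.
- ring_seat (a point): Where the centre of the flask's bulb lies once the flask is fully seated in that ring: on the ring's axis, 56 mm above the bench. The flask's neck point is then 142 mm above the bench if it is upright.
- small_ring_center (a point): Bystander: a smaller empty cork ring (72 mm outside, 22 mm high, 22 mm hole), too small for the flask. Point at its centre, half-way up.
- large_ring_center (a point): Bystander: a larger cork ring (140 mm outside, 32 mm high) with the large flask standing in it. Point at its centre, half-way up.
- large_flask_bulb (a point): Bystander: bulb centre of the larger amber round flask (bulb 105 mm, 180 mm tall) that already stands upright in the large ring; its mouth is 189 mm above the bench.
- sample_jar_center (a point): Bystander: closed glass sample jar with white lid and brown sediment, 76 mm in diameter, 96 mm tall. Point half-way up.
- bottle_center (a point): Bystander: closed amber wide-mouthed bottle with white cap, 70 mm in diameter, 145 mm tall. Point half-way up.
- beaker_center (a point): Bystander: open glass beaker, 70 mm in diameter, 90 mm tall. Point half-way up.
- dishes_center (a point): Bystander: stack of three clear 60 mm dishes, 45 mm tall. Point half-way up.
- lid_center (a point): Bystander: white screw lid of the jar lying flat, 100 mm in diameter, 14 mm thick. Point half-way up.
- spatula_center (a point): Bystander: steel laboratory spatula with a thin black handle lying on the bench, 220 mm long, 9 mm high. Point at its middle; its x axis runs along it.
There are look-alikes about, which are no part of the job. What is shaped like the flask but green or red is not meant.

How it is judged (in metres and radians):
On the way, in this order (a step that is already met when the one before it is completed fails the run):
1. the flask is held and lifted out of the jar (height (world z) of flask_bulb above 0.13 m and contact force between the fingers and flask above 0.5 N), for 0.1 s.
2. the flask, still held, is lowered upright onto the ring's seat (within 6 mm sideways and in height, 14 degrees) (horizontal distance between flask_bulb and ring_seat below 0.006 m and z of flask_bulb in the frame of ring_seat between -0.006 and 0.006 m and angle between flask_bulb's own z axis and vertical below 0.25 rad and contact force between the fingers and flask above 0.5 N), for 0.1 s.
At the end, for the whole second after the job is handed in: The flask stands at rest in the 110 mm cork ring, released: bulb centre within 5 mm sideways and 4 mm in height of its seated place, neck within 0.15 rad (about 8.5 degrees) of vertical; the ring lies flat on the bench; the jar stands upright within 50 mm of where it was (horizontal distance between flask_bulb and ring_seat below 0.005 m and z of flask_bulb in the frame of ring_seat between -0.004 and 0.004 m and angle between flask_bulb's own z axis and vertical below 0.15 rad and linear speed of flask below 0.02 m/s and angular speed of flask below 0.1 rad/s and angle between ring's own z axis and vertical below 0.05 rad and height (world z) of ring below 0.005 m and angle between jar_center's own z axis and vertical below 0.1 rad and distance of jar_center from where it was at the start of the episode below 0.05 m); the robot touches nothing.
It fails at once if the flask is pressed or knocked into the ring with more than 40 N (contact force between flask and ring above 40 N).
It fails at once if the jar is tipped over (more than 0.5 rad) (angle between jar_center's own z axis and vertical above 0.5 rad).
It fails at once if a bystander is moved by more than 30 mm (distance of any of large_flask_bulb, large_ring_center, small_ring_center, sample_jar_center, bottle_center, beaker_center, dishes_center, lid_center, spatula_center from where it was at the start of the episode above 0.03 m).
It also fails if it takes over 51 s, if anything falls off the work surface, if the arm or the gripper's body presses on something with over 40 N, if the wrist force passes 120 N, or if a joint passes its speed limit or range.

## Working session

There is one attempt and no reset: what is moved stays moved. The work goes in short steps, Python scripts to look and compute and a tool call to move; the robot and the scene stay as the last step left them, time stands still between calls to the robot, and variables do not carry over. Pictures are saved under pics/ and viewed, and the job is handed in when it is done.

Besides the shell and the picture viewer there is one more tool, called after "Call:" as name(argument=value, ...), one argument or row to a line, values as JSON. play_rows: Moves the arm, as the interface text tells. Its arguments: {"type":"object","properties":{"fingers":{"type":"array"},"linear":{"type":"array"},"rot":{"type":"array"}},"required":["fingers","linear","rot"]}

```bash
mkdir -p pics; ls; python3 - <<'E'
from rig import bot,capture,get_calibration
import cv2
for n in("side","top"):
    im=capture(n); cv2.imwrite(f"pics/{n}0.png",im[:,:,::-1]); 
    cv2.imwrite(f"pics/{n}0b.png",cv2.resize(im[:,:,::-1],(800,600),interpolation=cv2.INTER_CUBIC))
    print(n,get_calibration(n))
print(bot.read_state())
E
```

```text
pics
side {'vfov': 49.34180216294667, 'cx': 257.73063372429624, 'cy': 195.9742928354022, 'camera_from_world': array([[ 9.49837233e-01, -3.12743324e-01, -9.18220078e-04,
        -3.95122853e-01],
       [-1.73546951e-01, -5.24634908e-01, -8.33450460e-01,
         1.54455311e-01],
       [ 2.60174337e-01,  7.91801633e-01, -5.52593420e-01,
         1.45475222e+00],
       [ 0.00000000e+00,  0.00000000e+00,  0.00000000e+00,
         1.00000000e+00]])}
top {'vfov': 50.06779775378982, 'cx': 252.89718244471175, 'cy': 195.76463410294767, 'camera_from_world': array([[ 0.0026744 , -0.9999726 , -0.00690233,  0.01756187],
       [-0.99886148, -0.00234254, -0.0476473 ,  0.43438181],
       [ 0.04762982,  0.0070219 , -0.99884037,  1.4258086 ],
       [ 0.        ,  0.        ,  0.        ,  1.        ]])}
{'time_s': 0.1, 'joint_positions': array([ 5.68647428e+01,  3.02739446e+01,  8.21486863e+01,  3.69088478e-05,
        6.76883579e+01, -1.02290483e+01]), 'qvel': array([ 0.01592476, -0.13066473, -0.0876911 ,  0.0144493 ,  0.09815392,
        0.05853797]), 'tau': array([ 8.83100211e-05, -4.40985847e+01, -1.77149802e+01,  6.35359087e-02,
        5.34088165e-02, -1.96845633e-05]), 'position': array([0.24289402, 0.5751654 , 0.2216682 ]), 'tcp_rot': array([[-9.21142955e-01,  3.89222989e-01, -1.05936132e-03],
       [ 3.89224278e-01,  9.21141591e-01, -1.62178293e-03],
       [ 3.44586572e-04, -1.90622306e-03, -9.99998124e-01]]), 'force': array([-0.54077429,  0.90060352, -0.12511766]), 'moment': array([-0.00613575,  0.03541257, -0.00573651]), 'opening': 1.000734238098434}
```

View pics/side0b.png

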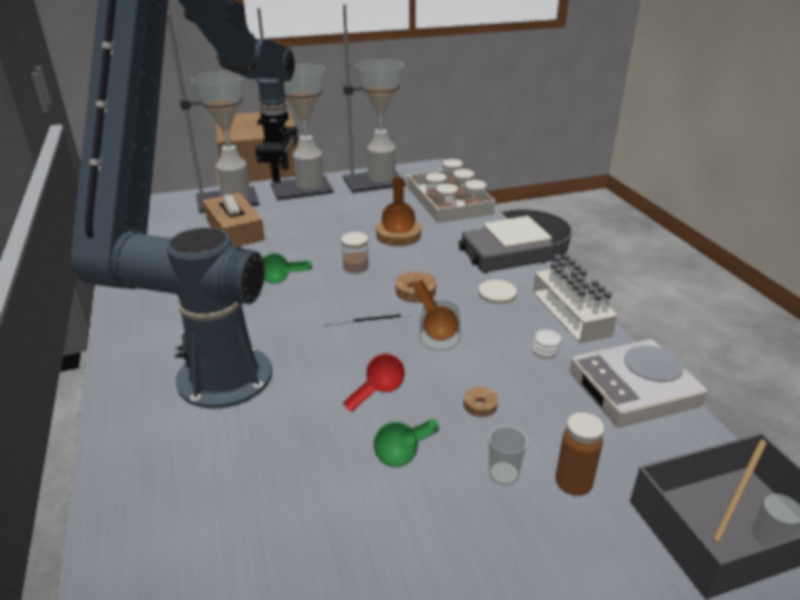

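View pics/top0b.png

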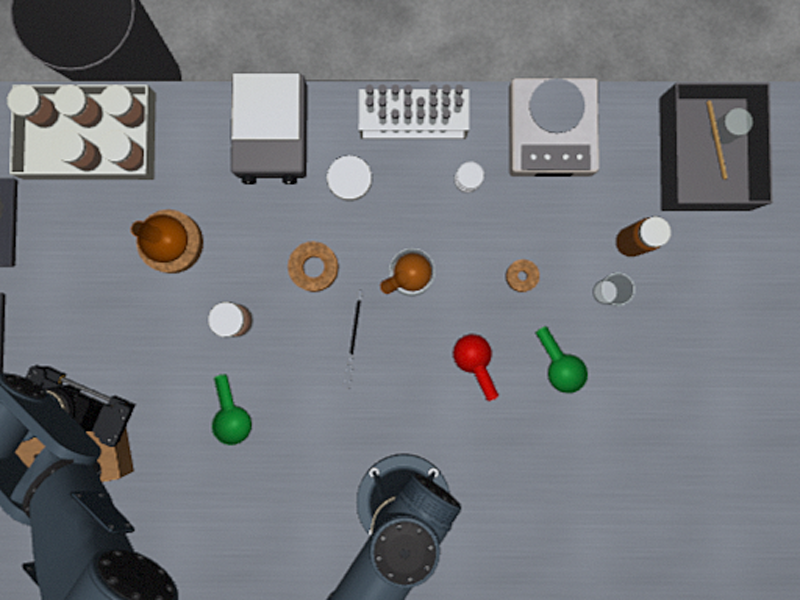

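```bash
python3 - <<'E'
import cv2,numpy as np
a=cv2.imread("pics/top0.png")[145:200,175:290]; b=cv2.imread("pics/side0.png")[165:230,240:320]
cv2.imwrite("pics/tz.png",cv2.resize(a,None,fx=6.9,fy=6.9,interpolation=cv2.INTER_CUBIC))
cv2.imwrite("pics/sz.png",cv2.resize(b,None,fx=9,fy=9,interpolation=cv2.INTER_CUBIC))
E
```

```text
(no output)
```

View pics/tz.png

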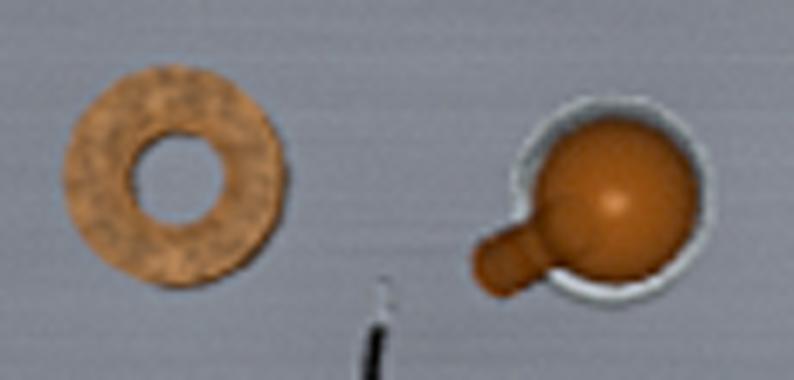

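View pics/sz.png

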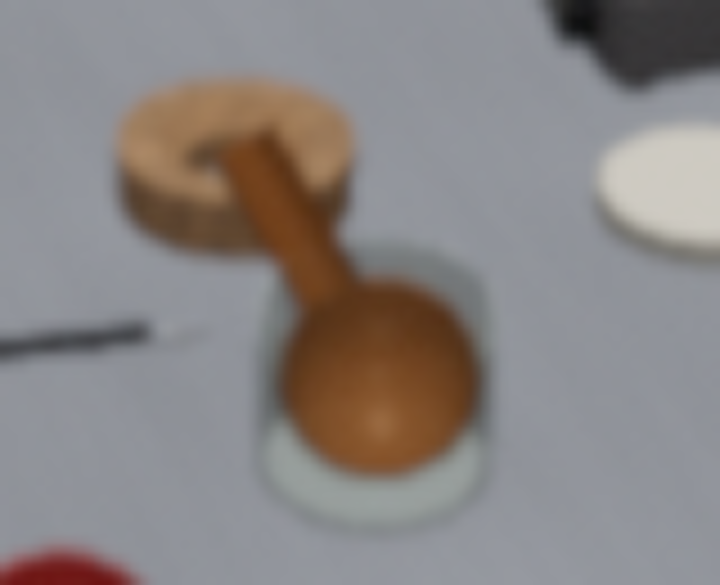

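```bash
cat > h.py <<'E'
import numpy as np, cv2
from rig import bot,capture,get_calibration
from scipy.optimize import minimize
S=8
def proj(n,P):
    c=get_calibration(n);M=c["camera_from_world"];P=np.atleast_2d(P)
    q=P@M[:3,:3].T+M[:3,3];f=192/np.tan(np.radians(c["vfov"]/2))
    return np.c_[c["cx"]+f*q[:,0]/q[:,2],c["cy"]+f*q[:,1]/q[:,2]]
t=np.linspace(0,2*np.pi,48,endpoint=False)
u,v=np.meshgrid(t,np.linspace(-1,1,25)); SPH=np.c_[(np.sqrt(1-v**2)*np.cos(u)).ravel(),(np.sqrt(1-v**2)*np.sin(u)).ravel(),v.ravel()]
def axis(th,az): return np.array([np.sin(th)*np.cos(az),np.sin(th)*np.sin(az),np.cos(th)])
def frame(a):
    x=np.cross(a,[0.3,1,0.2]);x/=np.linalg.norm(x);return x,np.cross(a,x)
def cyl(c,a,r,z0,z1):
    x,y=frame(a);R=r*(np.cos(t)[:,None]*x+np.sin(t)[:,None]*y)
    return np.r_[c+a*z0+R,c+a*z1+R]
def rast(n,sets,box):
    r0,r1,c0,c1=box;m=np.zeros(((r1-r0)*S,(c1-c0)*S),np.uint8)
    for P in sets:
        p=proj(n,P)-[c0,r0]; p=(p+0.5)*S-0.5
        cv2.fillConvexPoly(m,cv2.convexHull(np.round(p*16).astype(np.int32)),255,shift=4)
    return cv2.resize(m,(c1-c0,r1-r0),interpolation=cv2.INTER_AREA)/255.
def flask_sets(b,a): return [b+0.0425*SPH, cyl(b,a,0.015,0.03,0.1125)]
E
cat > m1.py <<'E'
from h import *
im={n:cv2.imread(f"pics/{n}0.png").astype(float) for n in("top","side")}
box={"top":(150,200,235,285),"side":(170,225,255,305)}
def sat(n):
    r0,r1,c0,c1=box[n];x=im[n][r0:r1,c0:c1];return (x[...,2]-x[...,0])/x.max(2)
for n in box:
    s=sat(n);print(n,np.round(np.percentile(s,[5,30,50,70,90,99]),2))
r=im["side"][174:188,257:268];print("cork",np.round(np.percentile((r[...,2]-r[...,0])/r.max(2),[10,50,90]),2))
mask={n:np.clip((sat(n)-0.05)/(0.8),0,1) for n in box}
mask={n:(cv2.resize(sat(n),None,fx=4,fy=4,interpolation=cv2.INTER_CUBIC)>(0.62 if n=="side" else .42)).astype(np.uint8) for n in box}
mask={n:cv2.resize(mask[n].astype(np.float32),None,fx=.25,fy=.25,interpolation=cv2.INTER_AREA) for n in box}
def cost(p,ns=("top","side")):
    b=np.array([p[0],p[1],p[5]]);a=axis(p[2],p[3])
    return sum(((rast(n,flask_sets(b,a),box[n])-mask[n])**2).sum() for n in ns)
x=np.array([0.47,0.0,0.66,np.pi*.8,0,0.0465])
best=None
for az in (2.2,2.5,2.8):
    x0=np.array([0.465,-0.005,0.66,az,0,0.0465])
    o=minimize(cost,x0,method="Nelder-Mead",options=dict(initial_simplex=np.r_[[x0],x0+np.diag([.01,.01,.1,.2,.1,.004])],maxiter=900,xatol=1e-5,fatol=1e-3))
    print(np.round(o.x,4),o.fun)
    if best is None or o.fun<best.fun:best=o
print([cost(best.x,(n,)) for n in box])
# ring, outer, z0..0.032
rb={"top":(148,193,178,224),"side":(168,196,250,283)}
q=cv2.imread("pics/top0.png").astype(float);r0,r1,c0,c1=rb["top"];g=q[r0:r1,c0:c1];s=(g[...,2]-g[...,0])/g.max(2)
mk=(cv2.resize(s,None,fx=4,fy=4,interpolation=cv2.INTER_CUBIC)>0.2).astype(np.uint8)
cn=max(cv2.findContours(mk,0,2)[0],key=cv2.contourArea);full=np.zeros_like(mk);cv2.drawContours(full,[cn],-1,1,-1)
full=cv2.resize(full.astype(np.float32),None,fx=.25,fy=.25,interpolation=cv2.INTER_AREA)
z=np.array([0,0,1.])
f=lambda p:((rast("top",[cyl(np.array([p[0],p[1],0]),z,.055,0,.032)],rb["top"])-full)**2).sum()
for w in([.48,.17],[.46,.16]):
    o=minimize(f,w,method="Nelder-Mead",options=dict(initial_simplex=np.array([w,[w[0]+.01,w[1]],[w[0],w[1]+.01]])));print("ring",o.x,o.fun)
rx=o.x
# overlays
for n in box:
    I=cv2.imread(f"pics/{n}0.png");r0,r1,c0,c1=(140,230,170,310);k=5
    J=cv2.resize(I[r0:r1,c0:c1],None,fx=k,fy=k,interpolation=cv2.INTER_CUBIC)
    b=best.x;B=np.array([b[0],b[1],b[5]])
    for P in flask_sets(B,axis(b[2],b[3]))+[cyl(np.array([*rx,0]),z,.055,0,.032)]:
        h=cv2.convexHull((((proj(n,P)-[c0,r0])+.5)*k-.5).astype(np.int32));cv2.polylines(J,[h],True,(255,255,0),1)
    cv2.imwrite(f"pics/ov_{n}.png",J)
E
python3 m1.py
```

```text
top [-0.11 -0.1  -0.1  -0.08  0.86  0.98]
side [-0.06 -0.06 -0.06  0.25  0.69  0.75]
cork [0.36 0.45 0.62]
[ 0.5083 -0.0169  0.6634  2.2331  0.0425  0.0435] 152.57629913975393
[ 0.5061 -0.0159  0.4769  2.835  -0.1959  0.0479] 256.5806513119954Traceback (most recent call last):
  File "m1.py", line 19, in <module>
    o=minimize(cost,x0,method="Nelder-Mead",options=dict(initial_simplex=np.r_[[x0],x0+np.diag([.01,.01,.1,.2,.1,.004])],maxiter=900,xatol=1e-5,fatol=1e-3))
    res = _minimize_neldermead(fun, x0, args, callback, bounds=bounds,
                               **options)
    fsim[j] = func(sim[j])
              ~~~~^^^^^^^^
    fx = function(np.copy(x), *(wrapper_args + args))
  File "m1.py", line 14, in cost
    return sum(((rast(n,flask_sets(b,a),box[n])-mask[n])**2).sum() for n in ns)
  File "m1.py", line 14, in <genexpr>
    return sum(((rast(n,flask_sets(b,a),box[n])-mask[n])**2).sum() for n in ns)
                 ~~~~^^^^^^^^^^^^^^^^^^^^^^^^^^
  File "h.py", line 20, in rast
    p=proj(n,P)-[c0,r0]; p=(p+0.5)*S-0.5
      ~~~~^^^^^
  File "h.py", line 6, in proj
    c=get_calibration(n);M=c["camera_from_world"];P=np.atleast_2d(P)
ValueError: time passes only in moves, steps and waits
```

```bash
sed -i 's/^S=8/S=8\nCAL={n:get_calibration(n) for n in("top","side")}/; s/c=get_calibration(n);M/c=CAL[n];M/' h.py
sed -i 's/0\.62 if n=="side"/0.5 if n=="side"/; s/0.465,-0.005,0.66,az/0.507,-0.016,0.66,az/; s/(2.2,2.5,2.8)/(2.2,2.5)/' m1.py
sed -i '/^def cost/i cv2.imwrite("pics/mask.png",np.hstack([cv2.resize(mask[n]*255,(375,400)) for n in box]))' m1.py
timeout 500 python3 m1.py
```

```text
top [-0.11 -0.1  -0.1  -0.08  0.86  0.98]
side [-0.06 -0.06 -0.06  0.25  0.69  0.75]
cork [0.36 0.45 0.62]
[ 0.5072 -0.0167  0.679   2.2229  0.0382  0.0465] 116.29892072760477
[ 0.5075 -0.0169  0.6804  2.2225  0.1024  0.0465] 116.3985189590542
[np.float64(37.083241181276435), np.float64(79.21567954632833)]
ring [0.52257041 0.20340794] 3.3117078167051126
ring [0.52269845 0.20340766] 3.24199232266436[ WARN:0@0.671] global loadsave.cpp:1063 imwrite_ Unsupported depth image for selected encoder is fallbacked to CV_8U.
```

View pics/ov_top.png

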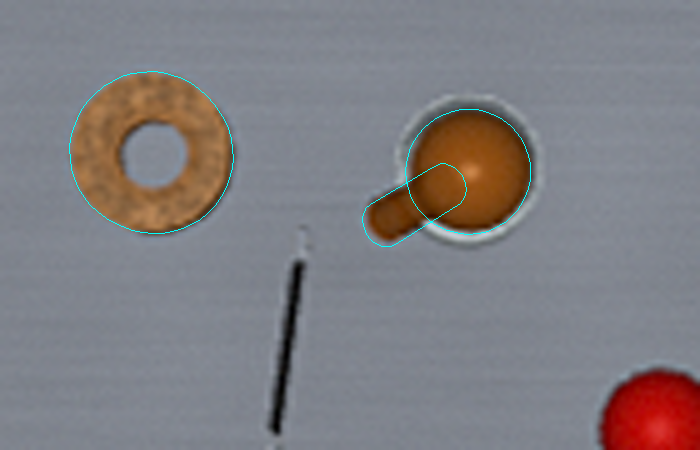

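View pics/ov_side.png

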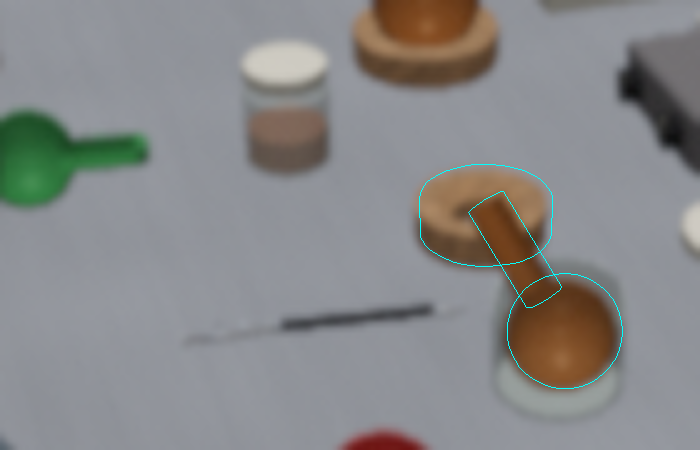

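View pics/mask.png

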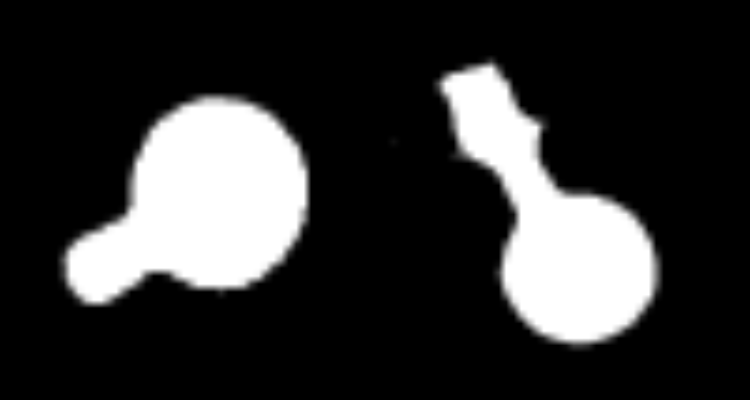

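```bash
cat > m2.py <<'E'
from h import *
z=np.array([0,0,1.])
im={n:cv2.imread(f"pics/{n}0.png").astype(float) for n in("top","side")}
box={"top":(150,200,235,285),"side":(170,225,255,305)}
mask={};W={}
for n in box:
    r0,r1,c0,c1=box[n];x=cv2.resize(im[n][r0:r1,c0:c1],None,fx=8,fy=8,interpolation=cv2.INTER_CUBIC)
    s=(x[...,2]-x[...,0])/x.max(2)
    m=(s>(0.3 if n=="side" else .38)).astype(np.float32)
    if n=="side":
        m2=((s>.5)&(x[...,2]<150)).astype(np.float32)
    mask[n]=cv2.resize(m,None,fx=.125,fy=.125,interpolation=cv2.INTER_AREA)
    W[n]=np.ones_like(mask[n])
# ring hull excluded in side
rh=rast("side",[cyl(np.array([.5227,.2034,0]),z,.055,0,.032)],box["side"])
W["side"]=(cv2.dilate(rh,np.ones((5,5)))==0).astype(float)
def fit(ns,free,x0):
    x0=np.array(x0,float)
    def f(p):
        x=x0.copy();x[free]=p
        return sum((W[n]*(rast(n,flask_sets(x[:3],axis(x[3],x[4])),box[n])-mask[n])**2).sum() for n in ns)
    st=np.array([.006,.006,.004,.08,.15])[free];p0=x0[free]
    o=minimize(f,p0,method="Nelder-Mead",options=dict(initial_simplex=np.r_[[p0],p0+np.diag(st)],xatol=1e-5,fatol=1e-3))
    x0[free]=o.x;print(ns,free,np.round(x0,4),round(o.fun,1));return x0
s=[.507,-.017,.0465,.663,2.25]
fit(("top",),[0,1,4],s);fit(("top",),[0,1,3,4],s);fit(("side",),[0,1,4],s);fit(("side",),[0,1,3,4],s);fit(("top","side"),[0,1,4],s);fit(("top","side"),[0,1,3,4],s)
# side ring
I=cv2.resize(im["side"][160:205,245:295],None,fx=14,fy=14,interpolation=cv2.INTER_CUBIC)
for P,c in[(cyl(np.array([.5227,.2034,0]),z,.055,0,.032),(255,255,0))]:
    h=cv2.convexHull((((proj("side",P)-[245,160])+.5)*14-.5).astype(np.int32));cv2.polylines(I,[h],True,c,1)
cv2.imwrite("pics/sr.png",np.clip(I,0,255).astype(np.uint8))
E
python3 m2.py
```

```text
('top',) [0, 1, 4] [ 0.5086 -0.0181  0.0465  0.663   2.21  ] 22.7
('top',) [0, 1, 3, 4] [ 0.5084 -0.0173  0.0465  0.6327  2.2185] 20.8
('side',) [0, 1, 4] [ 0.5028 -0.0173  0.0465  0.663   2.134 ] 21.2
('side',) [0, 1, 3, 4] [ 0.5024 -0.018   0.0465  0.6687  2.1124] 21.1
('top', 'side') [0, 1, 4] [ 0.5064 -0.0174  0.0465  0.663   2.1784] 64.7
('top', 'side') [0, 1, 3, 4] [ 0.5061 -0.0169  0.0465  0.6216  2.1943] 60.2
```

View pics/sr.png

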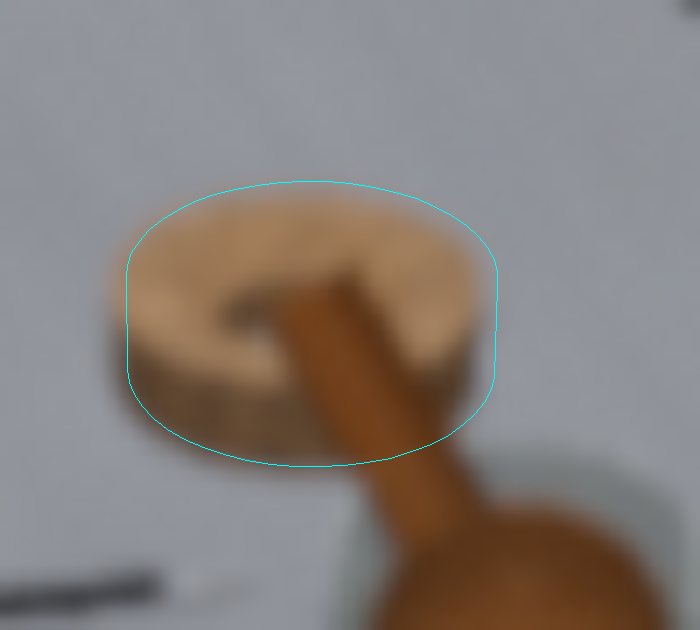

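```bash
cat >> h.py <<'E'
from scipy.spatial.transform import Rotation as Rn
def rel(R,p,s=None):
    s=s or bot.read_state();R0=s["tcp_rot"];d=R0.T@(p-s["position"])*1000
    return np.round(d,1),np.round(Rn.from_matrix(R0.T@R).as_rotvec(degrees=True),2)
def toolR(a,y):
    zt=-a;y=y-zt*(y@zt);y/=np.linalg.norm(y);return np.c_[np.cross(y,zt),y,zt]
B0=np.array([.506,-.0175,.0465]);A0=axis(.66,2.18);RG=toolR(A0,np.array([.819,.574,0]))
E
python3 - <<'E'
from h import *
print(A0,B0+.086*A0)
d,r=rel(RG,B0+.29*A0);print(d,r,np.linalg.norm(d),np.linalg.norm(r))
E
```

```text
[-0.3508344   0.50281955  0.78999223] [0.47582824 0.02574248 0.11443933]
[-322.5 -348.9  -53.4] [ 10.54 -36.78  30.95] 478.10984093615974 49.21140619815695
```

Call:
play_rows(
  fingers=[0,0,0,0,0,0,0,0,0,0,0,0,0,0],
  linear=[
    [-32,-35,-5],
    [-64,-70,-11],
    [-97,-105,-16],
    [-129,-140,-21],
    [-161,-174,-27],
    [-194,-209,-32],
    [-226,-244,-37],
    [-258,-279,-43],
    [-290,-314,-48],
    [-322,-349,-53],
    [-322,-349,-53],
    [-322,-349,-53],
    [-322,-349,-53],
    [-322,-349,-53],
  ],
  rot=[
    [1,-3.7,3.1],
    [2.1,-7.4,6.2],
    [3.2,-11,9.3],
    [4.2,-14.7,12.4],
    [5.3,-18.4,15.5],
    [6.3,-22.1,18.6],
    [7.4,-25.7,21.7],
    [8.4,-29.4,24.8],
    [9.5,-33.1,27.9],
    [10.5,-36.8,31],
    [10.5,-36.8,31],
    [10.5,-36.8,31],
    [10.5,-36.8,31],
    [10.5,-36.8,31],
  ],
)

```text
time_s: 1.5
position: [0.4041, 0.1299, 0.2756]
tcp_rot: [[-0.453, 0.819, 0.353], [0.648, 0.574, -0.5], [-0.612, 0.002, -0.791]]
force: [0.3, 0.2, 0.1]
opening: 1.003
```

```bash
cat >> h.py <<'E'
def snap(tag,boxes,k,pts=None,flask=None,ring=None):
    for n,(r0,r1,c0,c1) in boxes.items():
        I=capture(n)[:,:,::-1];cv2.imwrite(f"pics/{tag}_{n}_raw.png",I)
        J=cv2.resize(I[r0:r1,c0:c1],None,fx=k,fy=k,interpolation=cv2.INTER_CUBIC)
        L=[]
        if flask is not None:L+=flask_sets(*flask)
        if ring is not None:L+=[cyl(np.array([*ring,0]),np.array([0,0,1.]),.055,0,.032)]
        for P in L:
            h=cv2.convexHull((((proj(n,P)-[c0,r0])+.5)*k-.5).astype(np.int32));cv2.polylines(J,[h],True,(255,255,0),1)
        if pts is not None:
            for q in proj(n,np.array(pts)):
                x,y=((q-[c0,r0]+.5)*k-.5).astype(int);cv2.drawMarker(J,(int(x),int(y)),(255,0,255),0,14,1)
        cv2.imwrite(f"pics/{tag}_{n}.png",J)
E
python3 - <<'E'
from h import *
s=bot.read_state();p=s["position"];R=s["tcp_rot"]
snap("a",{"top":(120,220,170,310),"side":(110,230,200,340)},5,[p,p+.0435*R[:,1],p-.0435*R[:,1]],(B0,A0),(.520,.203))
E
```

```text
(no output)
```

View pics/a_top.png

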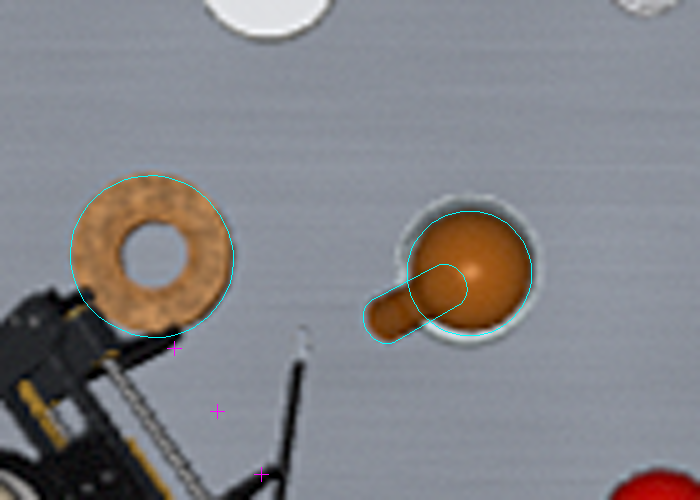

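View pics/a_side.png

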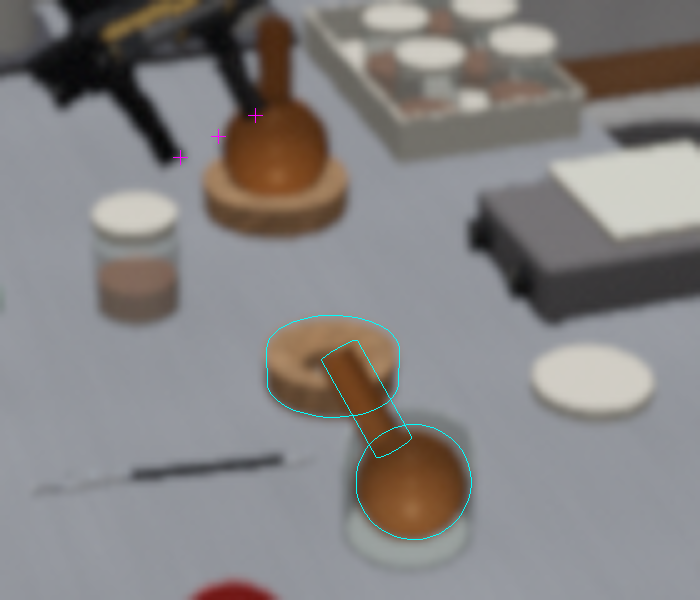

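Call:
play_rows(
  fingers=[0,0,0,0,0,0,0],
  linear=[
    [0,0,30],
    [0,0,60],
    [0,0,90],
    [0,0,120],
    [0,0,145],
    [0,0,150],
    [0,0,150],
  ],
  rot=[
    [0,0,0],
    [0,0,0],
    [0,0,0],
    [0,0,0],
    [0,0,0],
    [0,0,0],
    [0,0,0],
  ],
)

```text
time_s: 2.3
position: [0.4567, 0.0537, 0.1565]
tcp_rot: [[-0.452, 0.82, 0.351], [0.648, 0.573, -0.502], [-0.612, 0.0, -0.791]]
force: [-0.1, -0.1, -0.6]
opening: 1.0
```

```bash
python3 - <<'E'
from h import *
s=bot.read_state();p=s["position"];R=s["tcp_rot"]
print(p,rel(RG,B0+.14*A0,s))
snap("b",{"top":(130,220,200,310),"side":(130,230,220,340)},6,[p,p+.0435*R[:,1],p-.0435*R[:,1]])
E
```

```text
[0.45671488 0.05370594 0.1565263 ] (array([-1. , -0.3,  0. ]), array([ 0.03, -0.06, -0.09]))
```

View pics/b_top.png

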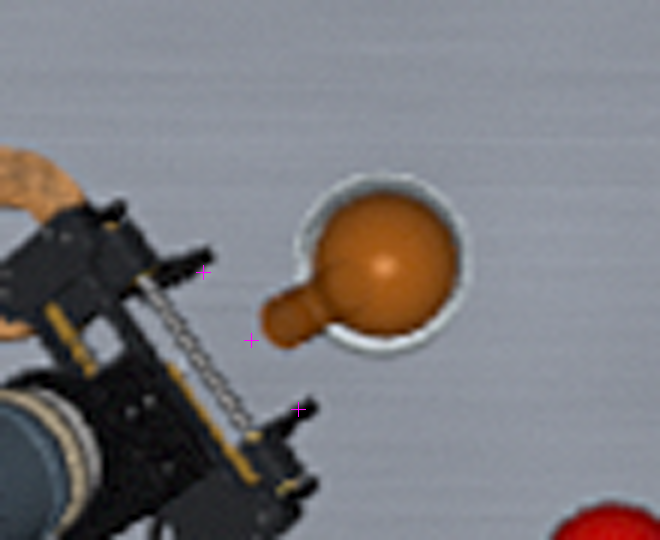

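View pics/b_side.png

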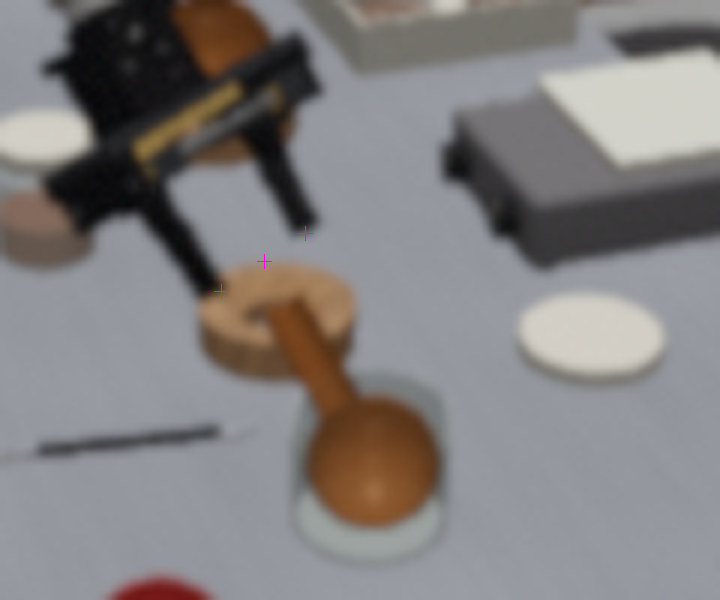

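Call:
play_rows(
  fingers=[0,0,0,0,0,0],
  linear=[
    [0,0,20],
    [0,0,40],
    [0,0,55],
    [0,0,66],
    [0,0,70],
    [0,0,70],
  ],
  rot=[
    [0,0,0],
    [0,0,0],
    [0,0,0],
    [0,0,0],
    [0,0,0],
    [0,0,0],
  ],
)

```text
time_s: 3.0
position: [0.4834, 0.0208, 0.1045]
tcp_rot: [[-0.452, 0.82, 0.35], [0.649, 0.572, -0.502], [-0.612, 0.001, -0.791]]
force: [-0.6, -0.2, -0.3]
opening: 1.003
```

```bash
python3 - <<'E'
from h import *
s=bot.read_state();p=s["position"];R=s["tcp_rot"]
print(p,rel(RG,B0+.07*A0,s))
snap("c",{"top":(130,220,200,310),"side":(130,230,220,340)},6,[p,p+.0435*R[:,1],p-.0435*R[:,1]])
E
```

```text
[0.48337631 0.0207626  0.10446773] (array([ 0.5, -3.3,  3. ]), array([ 0.03, -0.09, -0.13]))
```

View pics/c_top.png

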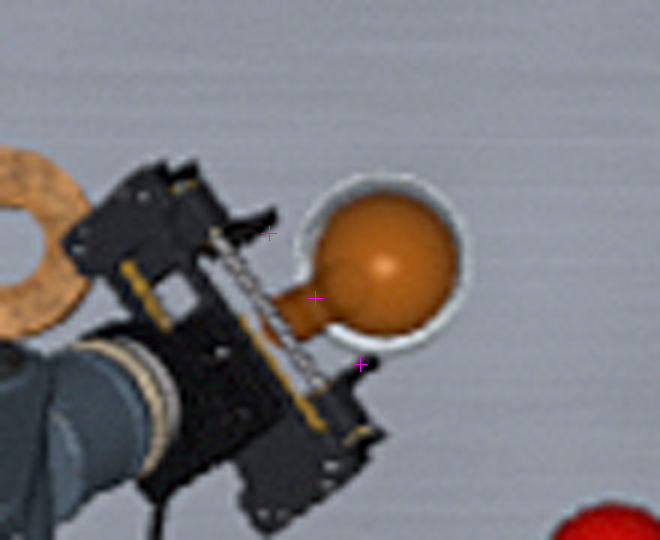

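View pics/c_side.png

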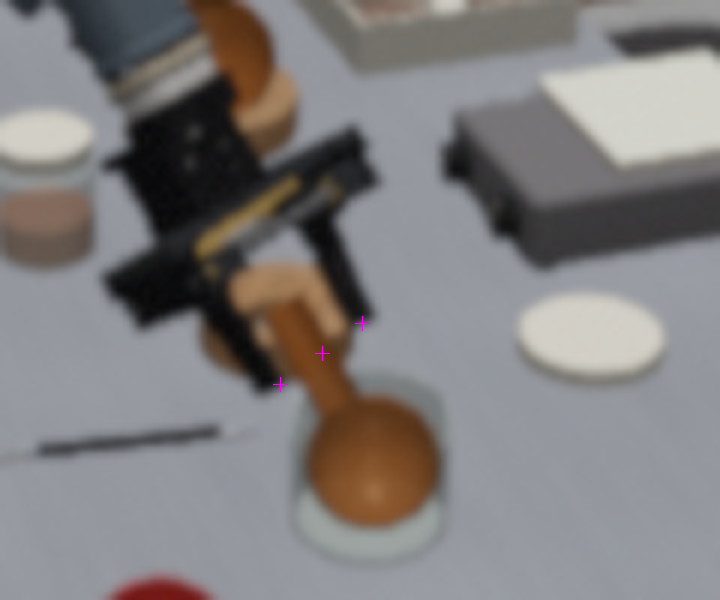

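Call:
play_rows(
  fingers=[60,120,180,255,255,255,255,255,255,255,255,255],
  linear=[
    [0,-3,2],
    [0,-3,2],
    [0,-3,2],
    [0,-3,2],
    [0,-3,2],
    [0,-3,2],
    [0,-3,2],
    [0,-3,2],
    [0,-3,2],
    [0,-3,2],
    [0,-3,2],
    [0,-3,2],
  ],
  rot=[
    [0,0,0],
    [0,0,0],
    [0,0,0],
    [0,0,0],
    [0,0,0],
    [0,0,0],
    [0,0,0],
    [0,0,0],
    [0,0,0],
    [0,0,0],
    [0,0,0],
    [0,0,0],
  ],
)

```text
time_s: 4.3
position: [0.4816, 0.0185, 0.1034]
tcp_rot: [[-0.453, 0.822, 0.346], [0.65, 0.57, -0.502], [-0.61, -0.003, -0.793]]
force: [-0.3, -0.2, -1.3]
opening: 0.339
```

```bash
python3 - <<'E'
from h import *
s=bot.read_state();p=s["position"];R=s["tcp_rot"]
print(p,s["joint_positions"],s["moment"],rel(RG,B0+.07*A0,s))
snap("d",{"top":(130,220,200,310),"side":(130,230,220,340)},6,[p])
E
```

```text
[0.48163629 0.01854326 0.10344853] [  9.00716644  35.9717367  120.33107795 -81.94254742  33.76347849
  49.00868135] [ 0.30917431  0.2594845  -0.02252336] (array([ 0.5, -0.6,  1.7]), array([-0.23, -0.24, -0.13]))
```

View pics/d_top.png

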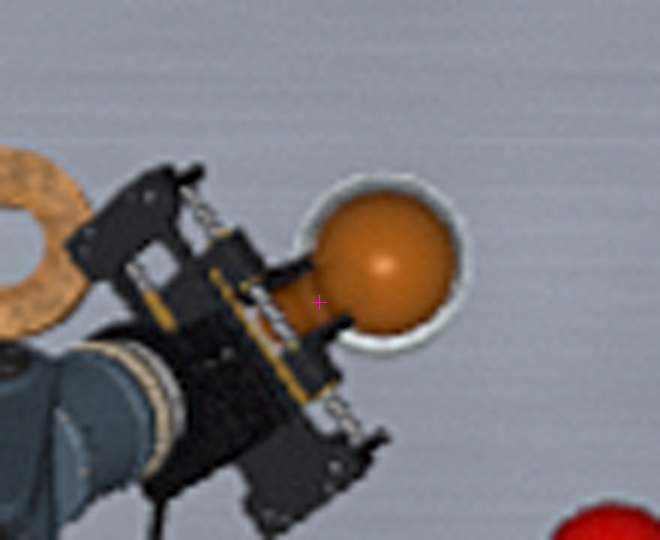

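View pics/d_side.png

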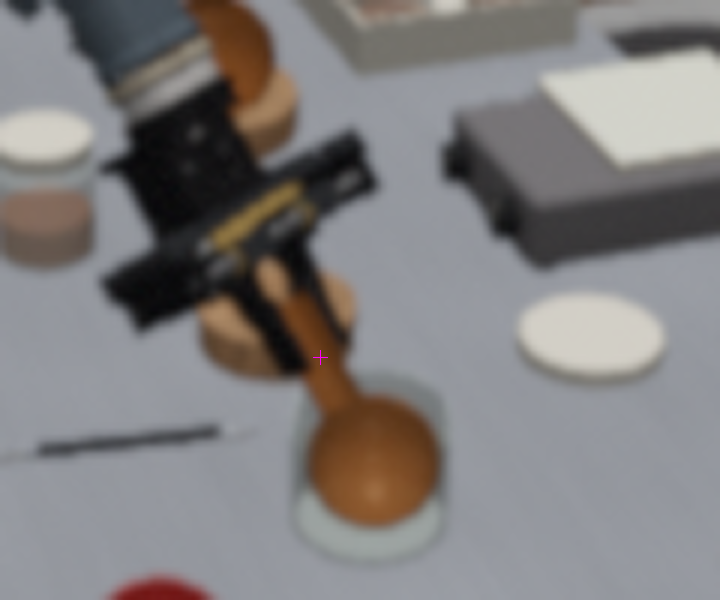

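```bash
python3 - <<'E'
from h import *
s=bot.read_state();p=s["position"];R=s["tcp_rot"];L=.0717
B=p+L*R[:,2];print("bulb",B)
Rf=toolR(np.array([0,0,1.]),R[:,1]);rv=Rn.from_matrix(R.T@Rf).as_rotvec()
print(np.degrees(rv))
for k in range(1,13):
    f=k/12;Rk=R@Rn.from_rotvec(rv*f).as_matrix();b=B+[0,0,.115*f]
    q=b-L*Rk[:,2];print([round(float(x)) for x in R.T@(q-p)*1000],np.round(np.degrees(rv*f),1).tolist())
E
```

```text
bulb [ 0.50640201 -0.01746642  0.04663182]
[-0.15275826 37.574476    0.05196523]
[-10, 0, -7] [-0.0, 3.1, 0.0]
[-20, 0, -15] [-0.0, 6.3, 0.0]
[-29, 0, -22] [-0.0, 9.4, 0.0]
[-39, 0, -29] [-0.1, 12.5, 0.0]
[-49, 0, -35] [-0.1, 15.7, 0.0]
[-58, 0, -42] [-0.1, 18.8, 0.0]
[-68, 0, -48] [-0.1, 21.9, 0.0]
[-77, 0, -54] [-0.1, 25.0, 0.0]
[-86, 0, -60] [-0.1, 28.2, 0.0]
[-96, 0, -66] [-0.1, 31.3, 0.0]
[-105, 0, -71] [-0.1, 34.4, 0.0]
[-114, -1, -76] [-0.2, 37.6, 0.1]
```

Call:
play_rows(
  fingers=[255,255,255,255,255],
  linear=[
    [-10,0,-7],
    [-20,0,-15],
    [-29,0,-22],
    [-39,0,-29],
    [-39,0,-29],
  ],
  rot=[
    [0,3.1,0],
    [0,6.3,0],
    [0,9.4,0],
    [0,12.5,0],
    [0,12.5,0],
  ],
)

```text
time_s: 4.9
position: [0.4912, 0.0068, 0.1522]
tcp_rot: [[-0.512, 0.824, 0.243], [0.746, 0.567, -0.35], [-0.426, 0.002, -0.905]]
force: [0.8, 0.2, -1.0]
opening: 0.335
```

```bash
python3 - <<'E'
from h import *
s=bot.read_state();p=s["position"];R=s["tcp_rot"]
B=p+.0717*R[:,2];print(B,s["joint_positions"],s["force"],s["opening"])
snap("e",{"top":(130,220,200,310),"side":(130,230,220,340)},6,None,(B,-R[:,2]))
E
```

```text
[ 0.50861288 -0.01825024  0.08730849] [  0.36381977  25.85545067 114.63779429 -42.03724616  31.63872735
   0.63424969] [ 0.80385353  0.19898983 -0.95365459] 0.3351094880228061
```

View pics/e_side.png

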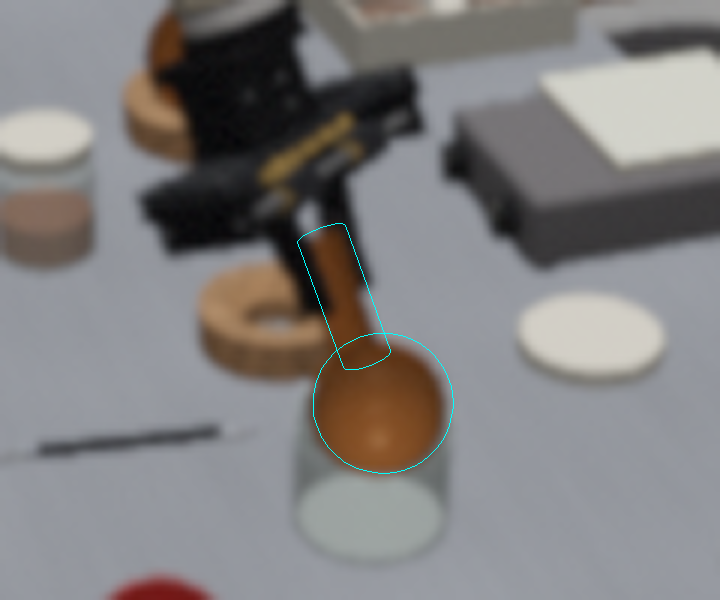

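```bash
cat > plan.py <<'E'
from h import *
import sys
# args: target bulb xyz, n rows ; upright, keep tool y azimuth
L=.0717
def plan(b1,n,a=np.array([0,0,1.]),L=L):
    s=bot.read_state();p=s["position"];R=s["tcp_rot"];B=p+L*R[:,2]
    Rf=toolR(a,R[:,1]);rv=Rn.from_matrix(R.T@Rf).as_rotvec()
    for k in range(1,n+1):
        f=k/n;Rk=R@Rn.from_rotvec(rv*f).as_matrix();q=B+(b1-B)*f-L*Rk[:,2]
        print([round(float(x),1) for x in R.T@(q-p)*1000],np.round(np.degrees(rv*f),1).tolist())
E
python3 - <<'E'
from plan import *
plan(np.array([.507,-.0175,.165]),8)
E
```

```text
[-8.2, 0.1, -8.9] [-0.0, 3.1, 0.0]
[-16.4, 0.1, -17.6] [-0.0, 6.3, 0.0]
[-24.6, 0.2, -26.0] [-0.1, 9.4, 0.0]
[-32.7, 0.3, -34.3] [-0.1, 12.6, 0.0]
[-40.8, 0.3, -42.3] [-0.1, 15.7, 0.0]
[-48.8, 0.4, -50.2] [-0.1, 18.9, 0.0]
[-56.8, 0.5, -57.8] [-0.1, 22.0, 0.0]
[-64.6, 0.5, -65.2] [-0.2, 25.1, 0.0]
```

Call:
play_rows(
  fingers=[255,255,255,255,255,255,255,255,255,255],
  linear=[
    [-8,0,-9],
    [-16,0,-18],
    [-25,0,-26],
    [-33,0,-34],
    [-41,0,-42],
    [-49,0,-50],
    [-57,0,-58],
    [-65,1,-65],
    [-65,1,-65],
    [-65,1,-65],
  ],
  rot=[
    [0,3.1,0],
    [0,6.3,0],
    [0,9.4,0],
    [0,12.6,0],
    [0,15.7,0],
    [0,18.9,0],
    [0,22,0],
    [0,25.1,0],
    [0,25.1,0],
    [0,25.1,0],
  ],
)

```text
time_s: 6.0
position: [0.5067, -0.0171, 0.235]
tcp_rot: [[-0.569, 0.822, -0.006], [0.822, 0.569, -0.003], [0.001, -0.007, -1.0]]
force: [-1.4, 0.6, -0.3]
opening: 0.336
```

```bash
python3 - <<'E'
from plan import *
s=bot.read_state();p=s["position"];R=s["tcp_rot"]
B=p+.0717*R[:,2];print(B,R[:,2],s["joint_positions"],s["force"],s["opening"])
snap("f",{"top":(130,220,170,290),"side":(110,225,220,340)},6,None,(B,-R[:,2]))
plan(np.array([.520,.203,.165]),10)
E
```

```text
[ 0.50626806 -0.01724202  0.16333904] [-0.00612724 -0.00263546 -0.99997776] [-14.42989409  20.36395946  97.69912482  -0.26412141  62.23953185
 -49.00974772] [-1.43155273  0.58720302 -0.30568626] 0.33604089105352364
[17.2, 13.6, -0.2] [-0.0, -0.0, -0.0]
[34.5, 27.3, -0.4] [-0.1, -0.0, -0.0]
[51.7, 40.9, -0.6] [-0.1, -0.0, -0.0]
[68.9, 54.5, -0.8] [-0.1, -0.1, -0.0]
[86.2, 68.2, -1.0] [-0.2, -0.1, -0.0]
[103.4, 81.8, -1.2] [-0.2, -0.1, -0.0]
[120.6, 95.5, -1.4] [-0.2, -0.1, -0.0]
[137.9, 109.1, -1.6] [-0.3, -0.1, -0.0]
[155.1, 122.7, -1.8] [-0.3, -0.1, -0.0]
[172.3, 136.4, -2.0] [-0.4, -0.1, -0.0]
```

View pics/f_side.png

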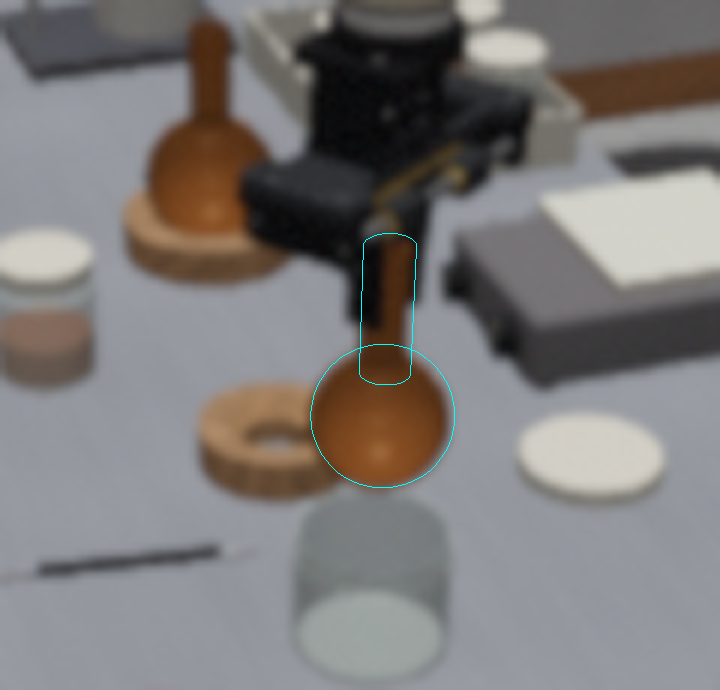

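View pics/f_top.png

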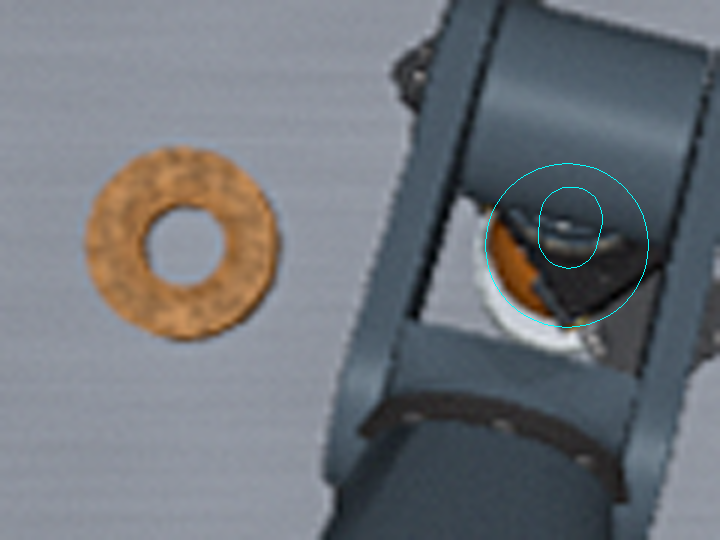

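Call:
play_rows(
  fingers=[255,255,255,255,255,255,255,255,255,255,255,255,255],
  linear=[
    [10,8,0],
    [25,20,0],
    [43,34,-1],
    [62,49,-1],
    [82,65,-1],
    [103,82,-1],
    [124,98,-1],
    [143,113,-2],
    [158,125,-2],
    [168,133,-2],
    [172,137,-2],
    [172,137,-2],
    [172,137,-2],
  ],
  rot=[
    [0,0,0],
    [0,0,0],
    [-0.1,0,0],
    [-0.1,0,0],
    [-0.2,0,0],
    [-0.2,0,0],
    [-0.2,0,0],
    [-0.3,0,0],
    [-0.3,0,0],
    [-0.4,-0.1,0],
    [-0.4,-0.1,0],
    [-0.4,-0.1,0],
    [-0.4,-0.1,0],
  ],
)

```text
time_s: 7.4
position: [0.5225, 0.2017, 0.2382]
tcp_rot: [[-0.57, 0.822, 0.004], [0.822, 0.57, 0.001], [-0.002, 0.004, -1.0]]
force: [0.1, 0.3, -0.9]
opening: 0.335
```

```bash
python3 - <<'E'
from plan import *
s=bot.read_state();p=s["position"];R=s["tcp_rot"]
B=p+.0717*R[:,2];print(B,R[:,2],s["joint_positions"],s["force"],s["opening"])
plan(np.array([.520,.204,.10]),5)
E
```

```text
[0.52276038 0.20174993 0.16650117] [ 3.82158908e-03  7.14174867e-04 -9.99992443e-01] [ 9.67525019e+00  2.40566998e+01  9.06671304e+01  3.90185890e-03
  6.50534458e+01 -2.50629622e+01] [ 0.07305199  0.33465529 -0.90315886] 0.33541362470855257
[0.7, -0.2, 13.3] [0.0, 0.0, -0.0]
[1.4, -0.4, 26.6] [0.1, 0.0, -0.0]
[2.0, -0.6, 39.9] [0.1, 0.1, -0.0]
[2.7, -0.8, 53.2] [0.2, 0.1, -0.0]
[3.4, -1.0, 66.5] [0.2, 0.1, -0.0]
```

Call:
play_rows(
  fingers=[255,255,255,255,255,255,255],
  linear=[
    [1,0,13],
    [1,0,27],
    [2,-1,40],
    [3,-1,53],
    [3,-1,62],
    [3,-1,64],
    [3,-1,64],
  ],
  rot=[
    [0,0,0],
    [0,0,0],
    [0,0,0],
    [0,0,0],
    [0,0,0],
    [0.2,0.1,0],
    [0.2,0.1,0],
  ],
)

```text
time_s: 8.1
position: [0.5207, 0.2037, 0.1743]
tcp_rot: [[-0.569, 0.822, 0.0], [0.822, 0.569, 0.001], [0.0, 0.001, -1.0]]
force: [-0.2, 0.0, -1.1]
opening: 0.335
```

```bash
python3 - <<'E'
from plan import *
s=bot.read_state();p=s["position"];R=s["tcp_rot"]
B=p+.0717*R[:,2];print(B,R[:,2],s["force"],s["opening"])
snap("g",{"top":(130,215,170,270),"side":(110,210,220,320)},7,None,(B,-R[:,2]),(.520,.204))
E
```

```text
[0.52075092 0.20372233 0.10257352] [ 1.81343082e-04  6.88800656e-04 -9.99999746e-01] [-0.22797546  0.00928621 -1.11860424] 0.3349677017251428
```

View pics/g_side.png

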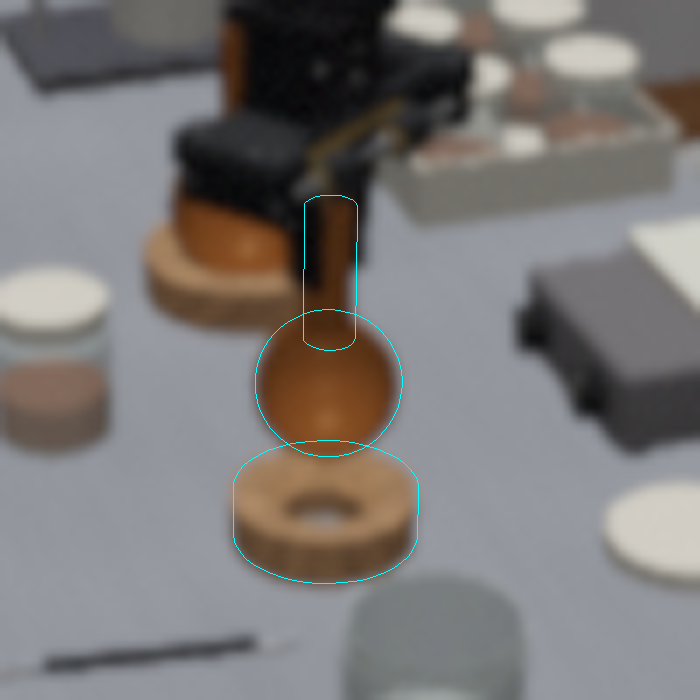

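View pics/g_top.png

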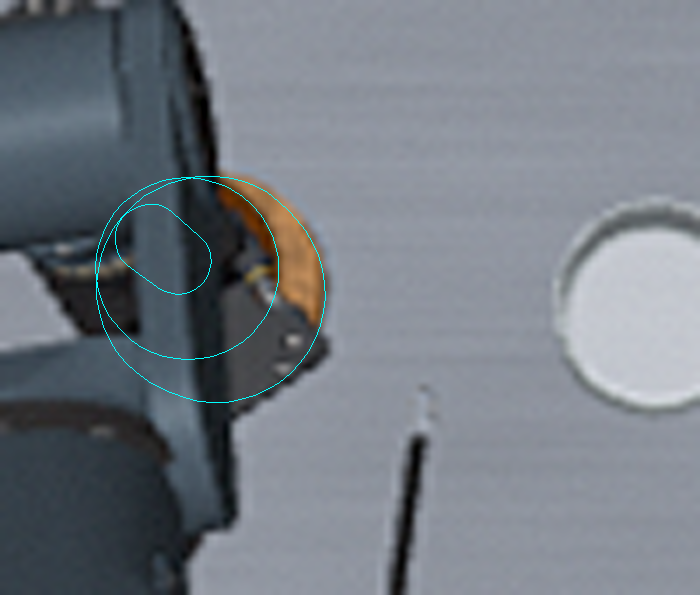

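Call:
play_rows(
  fingers=[255,255,255,255,255,255,255,255],
  linear=[
    [0,0,8],
    [0,0,16],
    [0,0,24],
    [0,0,30],
    [0,0,34],
    [0,0,37],
    [0,0,38],
    [0,0,38],
  ],
  rot=[
    [0,0,0],
    [0,0,0],
    [0,0,0],
    [0,0,0],
    [0,0,0],
    [0,0,0],
    [0,0,0],
    [0,0,0],
  ],
)

```text
time_s: 9.0
position: [0.5205, 0.2042, 0.1363]
tcp_rot: [[-0.57, 0.822, 0.0], [0.822, 0.57, 0.001], [0.0, 0.001, -1.0]]
force: [0.1, -0.0, -1.3]
opening: 0.337
```

```bash
python3 - <<'E'
from plan import *
s=bot.read_state();p=s["position"];R=s["tcp_rot"]
B=p+.0717*R[:,2];print(B,R[:,2],s["force"],s["opening"])
snap("i",{"side":(120,210,220,320),"top":(130,215,170,270)},7,None,(B,-R[:,2]),(.520,.204))
E
```

```text
[0.52052614 0.20425651 0.06460418] [ 3.85965349e-04  8.53744456e-04 -9.99999561e-01] [ 0.06769345 -0.01126075 -1.34573696] 0.33732341242669067
```

View pics/i_side.png

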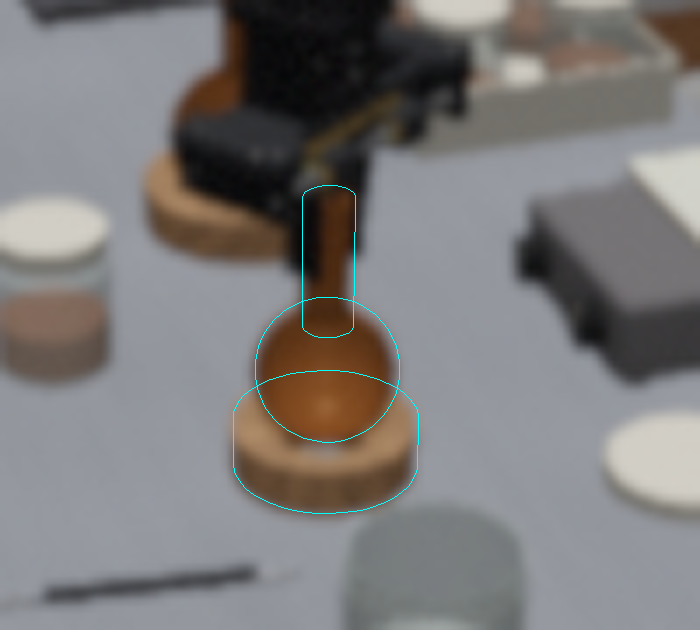

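View pics/i_top.png

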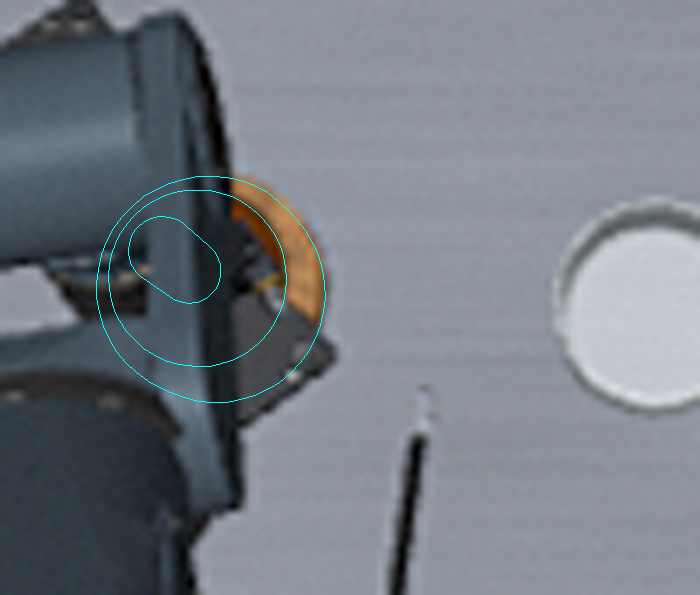

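Call:
play_rows(
  fingers=[255,255,255,255,255,255],
  linear=[
    [0,0,1],
    [0,0,2],
    [0,0,3],
    [0,0,4],
    [0,0,5],
    [0,0,5],
  ],
  rot=[
    [0,0,0],
    [0,0,0],
    [0,0,0],
    [0,0,0],
    [0,0,0],
    [0,0,0],
  ],
)

```text
time_s: 9.7
position: [0.5203, 0.2042, 0.1312]
tcp_rot: [[-0.57, 0.822, 0.0], [0.822, 0.57, 0.001], [0.001, 0.0, -1.0]]
force: [0.4, 0.3, -2.1]
opening: 0.337
```

Call:
play_rows(
  fingers=[255,255,255],
  linear=[
    [0,0,1],
    [0,0,2],
    [0,0,2],
  ],
  rot=[
    [0,0,0],
    [0,0,0],
    [0,0,0],
  ],
)

```text
time_s: 10.0
position: [0.5203, 0.2042, 0.1292]
tcp_rot: [[-0.57, 0.822, 0.0], [0.822, 0.57, 0.001], [0.001, 0.0, -1.0]]
force: [0.0, 0.7, -1.4]
opening: 0.336
```

Call:
play_rows(
  fingers=[255,255,255],
  linear=[
    [0,0,0.5],
    [0,0,1],
    [0,0,1],
  ],
  rot=[
    [0,0,0],
    [0,0,0],
    [0,0,0],
  ],
)

```text
time_s: 10.3
position: [0.5204, 0.204, 0.1287]
tcp_rot: [[-0.57, 0.822, 0.0], [0.822, 0.57, 0.0], [0.0, 0.001, -1.0]]
force: [-1.4, -0.8, 2.6]
opening: 0.34
```

Call:
play_rows(
  fingers=[255,255,255],
  linear=[
    [0,0,0.5],
    [0,0,1],
    [0,0,1],
  ],
  rot=[
    [0,0,0],
    [0,0,0],
    [0,0,0],
  ],
)

```text
time_s: 10.6
position: [0.5205, 0.2038, 0.1285]
tcp_rot: [[-0.57, 0.821, 0.001], [0.821, 0.57, 0.0], [-0.0, 0.001, -1.0]]
force: [-1.9, -3.2, 7.8]
opening: 0.338
```

```bash
python3 - <<'E'
from plan import *
s=bot.read_state();p=s["position"];R=s["tcp_rot"]
B=p+.0717*R[:,2];print(B,R[:,2],s["force"],s["moment"])
snap("j",{"side":(120,210,220,320)},7,None,(B,-R[:,2]),(.520,.204))
E
```

```text
[0.52052843 0.20383988 0.05681227] [ 7.58269420e-04  1.73268310e-04 -9.99999698e-01] [-1.94841466 -3.15329164  7.8104135 ] [-0.44218765  0.47844078  0.03184058]
```

View pics/j_side.png

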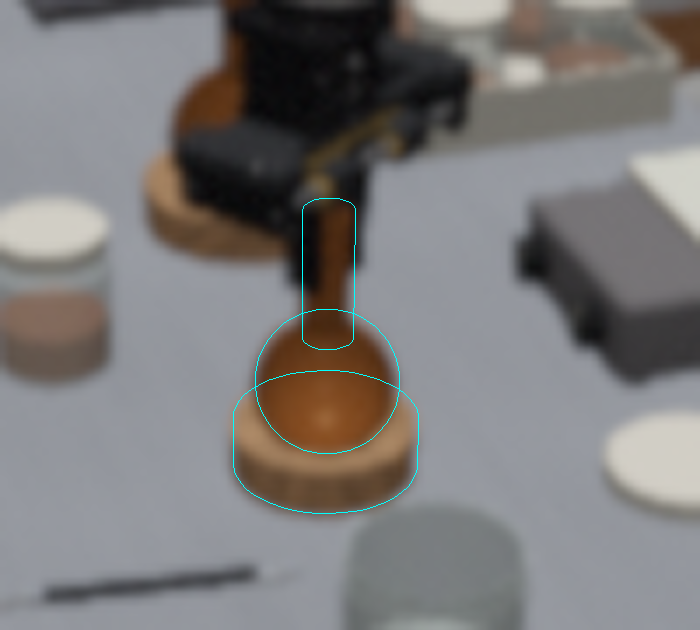

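Call:
play_rows(
  fingers=[255,255,255],
  linear=[
    [-0.2,-0.5,0],
    [-0.4,-1,0],
    [-0.4,-1,0],
  ],
  rot=[
    [0,0,0],
    [0,0,0],
    [0,0,0],
  ],
)

```text
time_s: 10.95
position: [0.5201, 0.2032, 0.1279]
tcp_rot: [[-0.57, 0.822, 0.001], [0.822, 0.57, 0.001], [-0.0, 0.001, -1.0]]
force: [-1.1, -1.3, 5.3]
opening: 0.339
```

Call:
play_rows(
  fingers=[255,255,255],
  linear=[
    [-0.2,-0.5,0],
    [-0.4,-1,0],
    [-0.4,-1,0],
  ],
  rot=[
    [0,0,0],
    [0,0,0],
    [0,0,0],
  ],
)

```text
time_s: 11.25
position: [0.5198, 0.2028, 0.1277]
tcp_rot: [[-0.57, 0.822, 0.002], [0.822, 0.57, 0.002], [0.0, 0.002, -1.0]]
force: [-0.6, 0.4, 4.9]
opening: 0.34
```

Call:
play_rows(
  fingers=[255,255,255],
  linear=[
    [0,0,0.5],
    [0,0,1],
    [0,0,1],
  ],
  rot=[
    [0,0,0],
    [0,0,0],
    [0,0,0],
  ],
)

```text
time_s: 11.55
position: [0.5199, 0.2028, 0.1277]
tcp_rot: [[-0.57, 0.822, 0.002], [0.822, 0.57, 0.002], [0.0, 0.003, -1.0]]
force: [-1.9, 0.6, 10.7]
opening: 0.338
```

```bash
python3 - <<'E'
from plan import *
s=bot.read_state();p=s["position"];R=s["tcp_rot"]
B=p+.0717*R[:,2];print(B,R[:,2],s["force"],s["moment"])
snap("k",{"side":(120,210,220,320)},7,None,(np.array([.5195,.203,.056]),-R[:,2]),(.5195,.203))
E
```

```text
[0.52006602 0.20290324 0.05598177] [ 0.00220555  0.00160272 -0.99999628] [-1.9124404   0.58428584 10.71792629] [-0.05705615  0.40582586 -0.00482636]
```

View pics/k_side.png

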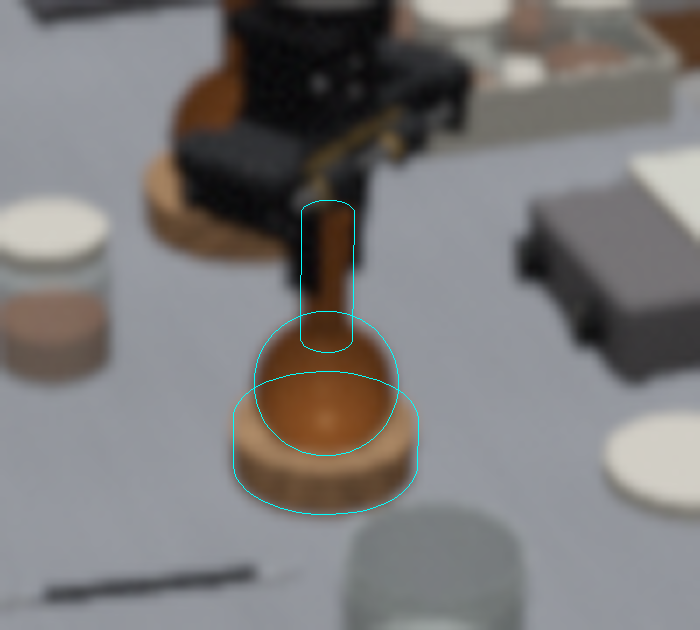

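Call:
play_rows(
  fingers=[255,255,255,255],
  linear=[
    [0,0,-0.5],
    [0,0,-1.3],
    [0,0,-1.3],
    [0,0,-1.3],
  ],
  rot=[
    [0,0,0],
    [0,0,0],
    [0,0,0],
    [0,0,0],
  ],
)

```text
time_s: 12.0
position: [0.5198, 0.2027, 0.1278]
tcp_rot: [[-0.57, 0.822, 0.002], [0.822, 0.57, 0.002], [0.0, 0.002, -1.0]]
force: [-0.6, 1.7, 3.8]
opening: 0.338
```

```bash
python3 - <<'E'
from plan import *
s=bot.read_state()
print(s["position"],s["force"],s["moment"],s["opening"])
E
```

```text
[0.51981099 0.20271881 0.12775758] [-0.63474718  1.7182292   3.75669642] [ 0.23330352 -0.02757297  0.01324646] 0.33772355181795494
```

Call:
play_rows(
  fingers=[165,160,155,150,145,140,130,120,120],
  linear=[
    [0,0,0],
    [0,0,0],
    [0,0,0],
    [0,0,0],
    [0,0,0],
    [0,0,0],
    [0,0,0],
    [0,0,0],
    [0,0,0],
  ],
  rot=[
    [0,0,0],
    [0,0,0],
    [0,0,0],
    [0,0,0],
    [0,0,0],
    [0,0,0],
    [0,0,0],
    [0,0,0],
    [0,0,0],
  ],
)

```text
time_s: 12.9
position: [0.5193, 0.2024, 0.1277]
tcp_rot: [[-0.57, 0.822, 0.0], [0.822, 0.57, 0.001], [0.0, 0.001, -1.0]]
force: [-0.6, 0.1, 0.2]
opening: 0.52
```

```bash
python3 - <<'E'
from plan import *
s=bot.read_state();R=s["tcp_rot"]
print(s["position"],s["force"],s["moment"],s["opening"])
snap("l",{"side":(120,210,220,320)},7,None,(np.array([.5195,.203,.056]),-R[:,2]),(.5195,.203))
E
```

```text
[0.51927828 0.20236804 0.12767968] [-0.57024023  0.05876581  0.20638537] [-0.04103712  0.03138249  0.00523366] 0.5202389135303608
```

View pics/l_side.png

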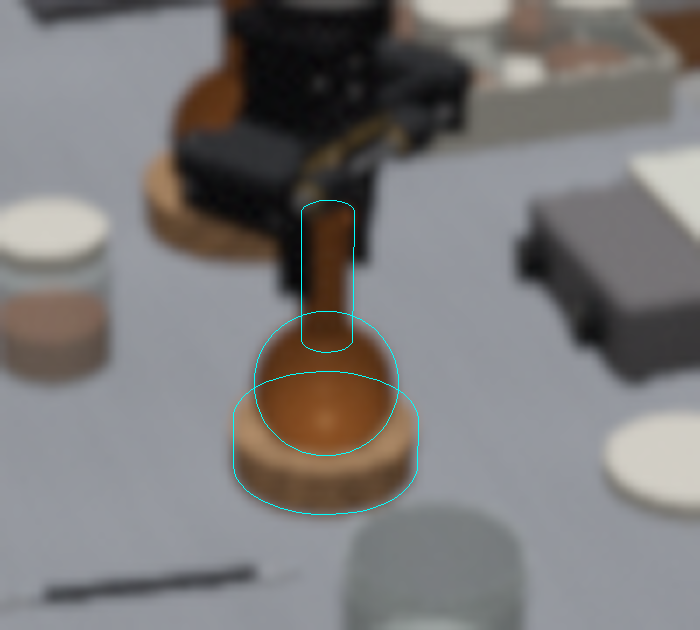

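Call:
play_rows(
  fingers=[80,40,20,20,20,20,20,20,20,20,20,20,20,20],
  linear=[
    [0,0,0],
    [0,0,0],
    [0,0,0],
    [0,0,-5],
    [0,0,-15],
    [0,0,-30],
    [0,0,-50],
    [0,0,-75],
    [0,0,-100],
    [0,0,-120],
    [0,0,-140],
    [0,0,-150],
    [0,0,-150],
    [0,0,-150],
  ],
  rot=[
    [0,0,0],
    [0,0,0],
    [0,0,0],
    [0,0,0],
    [0,0,0],
    [0,0,0],
    [0,0,0],
    [0,0,0],
    [0,0,0],
    [0,0,0],
    [0,0,0],
    [0,0,0],
    [0,0,0],
    [0,0,0],
  ],
)

```text
time_s: 14.35
position: [0.5188, 0.2022, 0.2774]
tcp_rot: [[-0.57, 0.822, -0.0], [0.822, 0.57, 0.001], [0.001, 0.0, -1.0]]
force: [-0.2, 0.2, -0.1]
opening: 0.921
```

Call:
play_rows(
  fingers=[20,20,20,20,20,20,20,20,20,20,20,20],
  linear=[
    [20,-20,0],
    [45,-45,0],
    [70,-70,0],
    [95,-95,0],
    [120,-120,0],
    [145,-145,0],
    [170,-170,0],
    [180,-180,0],
    [180,-180,0],
    [180,-180,0],
    [180,-180,0],
    [180,-180,0],
  ],
  rot=[
    [0,0,0],
    [0,0,0],
    [0,0,0],
    [0,0,0],
    [0,0,0],
    [0,0,0],
    [0,0,0],
    [0,0,0],
    [0,0,0],
    [0,0,0],
    [0,0,0],
    [0,0,0],
  ],
)

```text
time_s: 15.55
position: [0.2703, 0.2476, 0.2776]
tcp_rot: [[-0.569, 0.822, 0.001], [0.822, 0.569, 0.001], [0.0, 0.001, -1.0]]
force: [-0.5, -1.2, 0.6]
opening: 0.921
```

```bash
python3 - <<'E'
from plan import *
s=bot.read_state();print(s["position"],s["force"])
z=np.array([0,0,1.])
snap("n",{"top":(130,215,170,270),"side":(120,210,220,320)},7,None,(np.array([.5195,.203,.056]),z),(.5195,.203))
E
```

```text
[0.27025257 0.24762677 0.27756641] [-0.50606213 -1.21644849  0.58775384]
```

View pics/n_top.png

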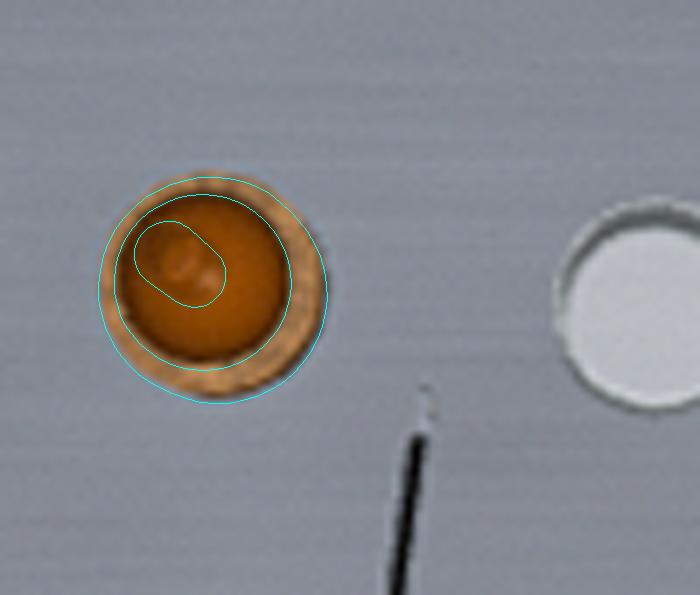

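View pics/n_side.png

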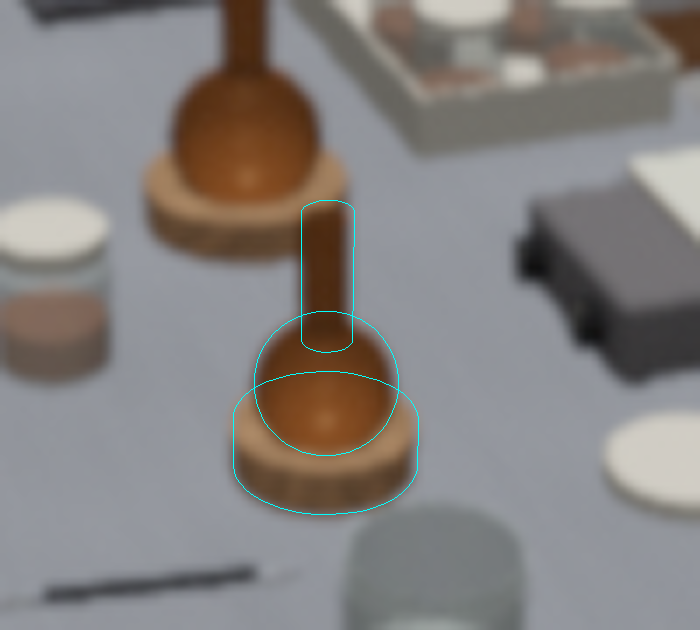

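```bash
python3 -c "
from rig import bot
print(bot.hand_in())"
```

```text
the job is handed in; nothing more can be done
None
```

The flask is out of the jar and standing by itself in the 110 mm cork ring. I have handed the job in; hand-in gives no verdict.

- **Lift:** I gripped the neck along its own axis. I turned the flask upright while lifting it clear of the jar.
- **Seating:** I lowered it until it met the ring, then moved it about 1 mm sideways until the side force had nearly gone. A further 1 mm of commanded press moved it no lower. The wrist read at most about 11 N at the end of any move, and the bulb centre came out at 56 mm, which is the seated height. I eased the load off before opening the fingers.
- **Last pictures:** After the gripper backed away, both cameras showed the flask centred in the ring, with the neck within about 1–2° of vertical. The ring lay flat and the jar was still upright in its place. Nothing I could see near the ring had moved, but I did not measure the bystanders one by one.

Two things did not go cleanly:

- **Camera disagreement:** The two cameras disagreed by about 5 mm in x, so I placed the flask by its position relative to the ring and by contact force.
- **Joint limit:** Joint 4 was almost at its −82° limit during the grasp (−81.94°), and the tool came up about 3 mm short until I corrected it.

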